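Shut the water valve under the sliding cover

TASK

The water feed of the lab's bath must be shut off at the valve box on the bench. With the fingertips, push the box's cover by its finger bar all the way back, off the well; then push the valve handle that ends in a round disc clockwise, as seen from above, fully shut, so that it lies across its pipe. Do not lift the cover or pick anything up, and leave the plain handle and everything else as it is.

Things in the scene. Friction and masses are not known exactly. Their poses are not given: they have to be found in the camera images.
- box: Fixed white valve box on a blue plinth. Origin on the bench under the well's centre; x to its back (away from the robot, yaw up to +-0.35), y left. Rim 70 mm up. Well: x +-75, y +-125 mm, floor 12 mm up; solid deck at rim height behind it. Above the rim: side guides from y +-135 (10 mm tall), front ridge x -95 to -88 (8 mm), rear stop from x 246 (10 mm). Right-hand ledge 55 mm up, y -145 to -235.
- cover: Loose aluminium plate, 170 (x) x 266 (y) x 5 mm, about 0.5 kg, lying on the rim between the guides (2 mm play each side). Origin at the centre of its underside, axes as the box's. Starts at box x 0 to 15 mm, covering the well; at box x = 161 mm it meets the rear stop and the whole well is open. Slides with a few newtons.
- bar (a point): Middle (also in height) of the finger bar standing across the cover near its front edge, 55 mm ahead (-x) of the cover's origin: 10 mm thick in x, 90 mm long in y, rising 22 mm above the plate's top. Push its front face.
- disc_handle (a joint): Angle of the handle that ends in a round disc. 0 = open: along its pipe, pointing to box -x (the front). Grows clockwise seen from above, the end swinging to box +y (left); pi/2 = shut, against its stop, pointing to box +y. Starts at 0 to 0.3, stays where left, turns against about 0.12 N m. Which of the two valves has it varies.
- disc_handle_axis (a point): Point on the turning axis of the disc handle, at half the height of the handle (51 mm above the bench). Both axes lie at box x = 30 mm, one at y = -55 and one at y = 40 mm.
- disc_handle_end (a point): Centre of the disc at the handle's end, 55 mm from the axis. Disc 32 mm across, bar 12 mm wide, both 44 to 58 mm above the bench. The brass pipe below reaches 39 mm up at its thick middle (within 18 mm of the axis), 34 mm elsewhere.
- plain_handle_end (a point): Point on the other valve's handle, 55 mm from its axis: a plain straight bar 12 mm wide, 14 mm high, 70 mm long from the axis, at the disc handle's height. Also starts turned 0 to 0.3 rad from box -x towards +y, and turns as easily. To be left as it is.
- jar: small amber jar, 40 mm wide, 45 mm tall, standing on the 55 mm high ledge along the box's right side; loose, to be left alone. Origin at its underside.
- weight: steel calibration weight, 32 mm wide, 44 mm tall, on the same ledge; loose, to be left alone. Origin at its underside.
- beaker: glass beaker, 72 mm wide, 90 mm tall, on the bench to the left of the box; loose, to be left alone. Origin at its underside.
- bottle: white plastic bottle, 64 mm wide, 150 mm tall, on the bench to the left of the box; loose, to be left alone. Origin at its underside.
- tip_rack: blue block-shaped tip rack, 80 x 120 x 50 mm, on the bench to the right of the box; loose, to be left alone. Origin at its underside.
- wrench: steel wrench lying on the bench, to the left of the box; loose, to be left alone. Origin at its underside.
- dish: white ceramic dish, 80 mm wide, 25 mm tall, on the bench in front and to the right of the box; loose, to be left alone. Origin at its underside.

How it is judged:
By the outcome, as a careful person would: the job done as asked, in the order asked, and still so for the second after the job is handed in, with the robot touching nothing.
It also fails if it takes over 42 s, if anything falls off the work surface, if the arm or the gripper's body presses on something with over 40 N, if the wrist force passes 120 N, or if a joint passes its speed limit or range.

ROBOT

A 6-joint arm with a two-finger parallel gripper is mounted at the origin on the work surface. World frame = base frame: x ahead of the robot, y to its left, z up, the work surface at z = 0. Lengths are in m, angles in rad, forces in N, time in s.
With the tool pointing down it reaches from about 0.25 to 0.8 m from the base axis. Payload 3.9 kg.
Tool frame: the origin (TCP) lies on the mounting face of the last link; the fingertips stand env.tip_extent ahead of it and the grasp point (between the pads) lies 155 mm ahead of it (env.tip_extent is the distance from the TCP to the fingertips, in m); z points along the fingers, y is the line along which they close (so a half turn about z gives the same grasp; the last joint's range is limited). The gripper opens to 85 mm and grips with 20 to 120 N. Pads are 22 mm wide; open, the fingers measure 114 mm over their backs; the gripper's body (76 mm by 85 mm) begins 54 mm behind the grasp point. The pads swing forward as they close: fully open they stand 13 mm farther back than shut.
Start: joints at [0, 0.26, -0.138, 1.173, 0, 1.571], TCP at [0.525, 0, 0.405] pointing down, gripper open.
Joint ranges: [-2.78, 2.78], [-0.83, 1.72], [-1.28, 1.37], [-1.9, 2.12], [-1.57, 1.48], [-3.14, 3.14]. Speed limits (rad/s): [2.57, 2.57, 3.14, 3.14, 3.14, 3.14].

INTERFACE

Orientations are given as a rotation vector (axis times angle).
In Python, from rig import env gives the robot as it stands. The module is installed in compiled form; this text tells all that it offers.
- The arm moves only by the shell command python3 -m handwheel 'ROWS' [OPENING] [FORCE]. ROWS is JSON, a list of rows, each an object with "offset": the shift along the tool's x, y, z in m, a list of three; "dr": the turn, a rotation vector about the tool's x, y, z in degrees, a list of three. A call has exactly 8 rows; each row shifts and turns the commanded pose from where the row before left it, along the tool's axes as they then stand; what a row does not reach is not made up. A row lasts 1/12 s, in which the tool goes at most 41.7 mm and 7.16 degrees, less where a joint would pass 70% of its speed; a pose out of reach is approached as far as the arm can. A call with a gripper value outside its range is refused whole. OPENING is the closure, from -1 (fully open) to 1 (shut), set as the call begins (- or left out, the last holds). The fingers move at their own pace and stop on an object; FORCE is the grip in N (left out, the last holds). Time passes only in rows, so rows that do not move let the fingers close, or fill a call up. It gives the time, the measured TCP pose, the force, the opening and the grip force at its end, in the units of the state.
- env.get_state(): the state, without advancing time (a new reading comes with each control period).
- env.snapshot(name): name is "scene" or "side" or "wrist"; returns a dict with "color" (384x512x3 uint8, blue, green, red), "camera_matrix" (3x3 intrinsics, pixels), "origin" and "orientation" of the camera in the world. Camera axes: x right, y down, z forward; pixel columns grow to the right and rows downward; lengths in m; the calibration is good to about 2 mm. A picture is of the moment at which its call begins. There is no depth.
- env.finish_job(): hands the job in; it is judged then, once.
The state is a dict: "clock": time; "joints": joint angles; "joint_vel": joint speeds; "effort": joint torques, N m; "tool_pos": TCP position; "orientation": TCP orientation; "ft_force": force on the tool from outside, world axes, zero at the start; "wrist_torque": the same for the moment, N m; "width": finger opening in m; "grasp_force": force on a finger pad.
Only numpy, scipy, OpenCV 4.12 (cv2) and the standard library are available. Lean on these libraries where they do the work, as an engineer would, in place of code of your own. Each camera call takes 0.05 s, during which the arm holds its last target. There are 200 camera calls.

## Working session

There is one attempt and no reset: what is moved stays moved. The work goes in short steps, Python scripts to look and compute and a shell command to move; the robot and the scene stay as the last step left them, time stands still between calls to the robot, and variables do not carry over. Pictures are saved under pics/ and viewed, at most 10 in all, crops included, and the job is handed in when it is done.

```bash
mkdir -p pics; cat > h.py <<'E'
import numpy as np, cv2
from scipy.spatial.transform import Rotation as R
from rig import env
def snap(n,f):
    s=env.snapshot(n); cv2.imwrite(f'pics/{f}.png',s['color'])
    o=s['orientation']; np.savez(f'pics/{f}.npz',K=s['camera_matrix'],o=s['origin'],r=o); return s
def cam(f):
    d=np.load(f'pics/{f}.npz'); r=d['r']; M=r if r.shape==(3,3) else R.from_rotvec(r).as_matrix(); return d['K'],d['o'],M
def ray(f,u,v):
    K,o,M=cam(f); w=M@np.linalg.solve(K,[u,v,1]); return o,w
def atz(f,u,v,z):
    o,w=ray(f,u,v); return o+w*(z-o[2])/w[2]
def proj(f,p):
    K,o,M=cam(f); q=K@(M.T@(np.asarray(p)-o)); return q[:2]/q[2]
def tri(obs):
    A=np.zeros((3,3));b=np.zeros(3)
    for f,u,v in obs:
        o,w=ray(f,u,v);w=w/np.linalg.norm(w);P=np.eye(3)-np.outer(w,w);A+=P;b+=P@o
    return np.linalg.solve(A,b)
E
python3 - <<'E'
from h import *
for n in ('scene','side','wrist'): s=snap(n,n+'0'); print(n,s['origin'],s['orientation'])
a=[cv2.imread(f'pics/{n}0.png') for n in('scene','side','wrist')]
cv2.imwrite('pics/a0.png',np.vstack([np.hstack(a[:2])[:, :],np.hstack([a[2],a[2]*0])])[:, :] if 0 else cv2.resize(np.vstack([np.hstack(a[:2]),np.hstack([a[2],a[2]*0])]),(800,600)))
print(env.tip_extent,env.get_state())
E
```

```text
scene [1.49960177 0.24908859 0.83839877] [-1.46379712 -1.88712925  0.92966897]
side [ 0.09374598 -0.52588553  0.72053416] [-2.21190987  0.7318034  -0.34178216]
wrist [0.52392499 0.0777687  0.37219514] [ 2.83254663e+00  2.52637565e-03 -2.63962298e-03]
0.1734 {'clock': 0.15, 'joints': array([ 2.85714085e-05,  2.60553710e-01, -1.39087397e-01,  1.17270172e+00,
        2.30268317e-05,  1.57080053e+00]), 'joint_vel': array([ 1.44307634e-03, -1.32867937e-03,  4.34328077e-03,  7.51686929e-04,
       -8.55309641e-04, -6.37394663e-05]), 'effort': array([-3.64596281e-05, -4.06005156e+01,  2.54166770e+01,  1.26235068e-02,
       -2.58195018e-05, -1.05726747e-05]), 'tool_pos': array([5.24736424e-01, 1.83774030e-05, 4.04039570e-01]), 'orientation': array([-2.22062935e+00, -2.22068343e+00,  1.69158893e-03]), 'ft_force': array([ 0.02312332, -0.06740836, -0.42519933]), 'wrist_torque': array([-0.04317032,  0.00206343,  0.00806302]), 'grasp_force': 0.0, 'width': 0.08516722225798214}
```

View pics/a0.png

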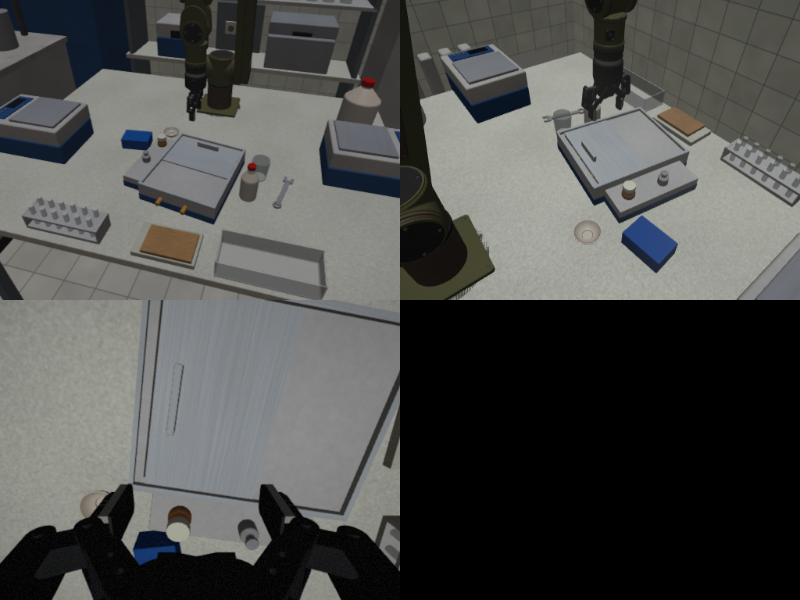

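The wrist view shows the cover, with the bar at about (175,400) in the mosaic. In the side view the bar is at about (588,152). I'll enlarge both.

```bash
python3 - <<'E'
from h import *
w=cv2.imread('pics/wrist0.png'); s=cv2.imread('pics/side0.png')
a=cv2.resize(w[0:280,160:512],None,fx=1.7,fy=1.7,interpolation=3)
c=cv2.resize(w[60:260,160:260],None,fx=3,fy=3,interpolation=3)
d=cv2.resize(s[125:325,190:390],None,fx=2.5,fy=2.5,interpolation=3)
W=np.zeros((600,800,3),np.uint8);W[:,:300]=c;W[:500,300:]=d;cv2.imwrite('pics/b0.png',W)
E
```

```text
(no output)
```

View pics/b0.png

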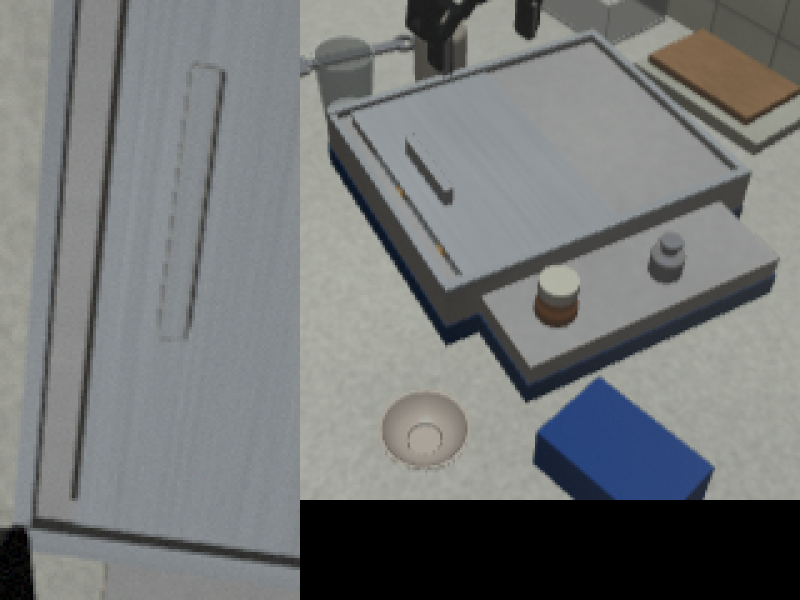

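Enlarged: bar's top front edge runs in the wrist crop from (190,66) to (157,340), and in the side crop from (406,136) to (446,192). The box's front right corner is at about (35,525) in the wrist crop.

```bash
python3 - <<'E'
from h import *
W=lambda u,v:('wrist0',160+u/3,60+v/3)
S=lambda u,v:('side0',190+(u-300)/2.5,125+v/2.5)
L=tri([W(190,66),S(406,136)]);Rr=tri([W(157,340),S(446,192)])
print('bar',L,Rr,np.linalg.norm(L-Rr))
d=(L-Rr);print('yaw bar tri',np.arctan2(-d[0],d[1]))
a=atz(*W(190,66),.097);b=atz(*W(157,340),.097);d=a-b;print('wrist only',a,b,np.arctan2(-d[0],d[1]))
# ridge rear dark edge and ridge front
for p,q,z in [((126,0),(75,498),.078),((75,0),(36,520),.078)]:
    a=atz(*W(*p),z);b=atz(*W(*q),z);d=a-b;print('ridge',a,b,np.arctan2(-d[0],d[1]))
w=[(333,108),(590,35),(748,172),(447,290)]
for p in w: print('side corner',atz(*S(*p),.08))
E
```

```text
bar [0.49814662 0.09029674 0.0986517 ] [0.48387873 0.00173619 0.09542053] 0.08976071014330037
yaw bar tri -0.1597362876376333
wrist only [0.49747462 0.09077962 0.097     ] [0.48358853 0.00253669 0.097     ] -0.15608215084598626
ridge [0.47542786 0.11177504 0.078     ] [ 0.44615931 -0.06660629  0.078     ] -0.16262949065910404
ridge [0.45884519 0.11175487 0.078     ] [ 0.43010942 -0.07619325  0.078     ] -0.15171712199433526
side corner [0.47327945 0.19413662 0.08      ]
side corner [0.79767732 0.13322311 0.08      ]
side corner [ 0.75959527 -0.14324669  0.08      ]
side corner [ 0.41995466 -0.08778631  0.08      ]
```

```bash
python3 -m handwheel '[{"offset":[0,0,0],"dr":[0,0,4.5]},{"offset":[0,0,0],"dr":[0,0,4.5]},{"offset":[0.007,-0.0127,0.01],"dr":[0,0,0]},{"offset":[0.007,-0.0127,0.01],"dr":[0,0,0]},{"offset":[0.007,-0.0127,0.01],"dr":[0,0,0]},{"offset":[0.007,-0.0127,0.01],"dr":[0,0,0]},{"offset":[0.006,-0.0126,0.01],"dr":[0,0,0]},{"offset":[0.006,-0.0126,0.01],"dr":[0,0,0]}]' 1 20
python3 -m handwheel '[{"offset":[0,0,0.015],"dr":[0,0,0]},{"offset":[0,0,0.015],"dr":[0,0,0]},{"offset":[0,0,0.015],"dr":[0,0,0]},{"offset":[0,0,0.015],"dr":[0,0,0]},{"offset":[0,0,0.015],"dr":[0,0,0]},{"offset":[0,0,0.015],"dr":[0,0,0]},{"offset":[0,0,0],"dr":[0,0,0]},{"offset":[0,0,0],"dr":[0,0,0]}]'
python3 - <<'E'
from h import *
snap('side','side1');snap('wrist','wrist1')
W=np.zeros((600,800,3),np.uint8)
W[:300,:400]=cv2.resize(cv2.imread('pics/wrist1.png'),(400,300));s=cv2.imread('pics/side1.png')
W[:,400:]=cv2.resize(s[120:270,190:290],(400,600),interpolation=3)
cv2.imwrite('pics/c1.png',W);print(env.get_state()['joints'])
E
```

```text
clock: 0.82
tool_pos: [0.4554, 0.0517, 0.344]
orientation: [-2.389, -2.04, 0.001]
ft_force: [-0.2, 0.3, -0.8]
width: 0.0003
grasp_force: 0.0
clock: 1.48
tool_pos: [0.4556, 0.0513, 0.2541]
orientation: [-2.388, -2.039, 0.003]
ft_force: [0.2, -0.2, -0.0]
width: -0.0002
grasp_force: 0.0
[ 1.12213349e-01  2.71630343e-01 -5.50372211e-01  7.48177395e-01
 -1.60269536e-05  1.84011526e+00]
```

View pics/c1.png

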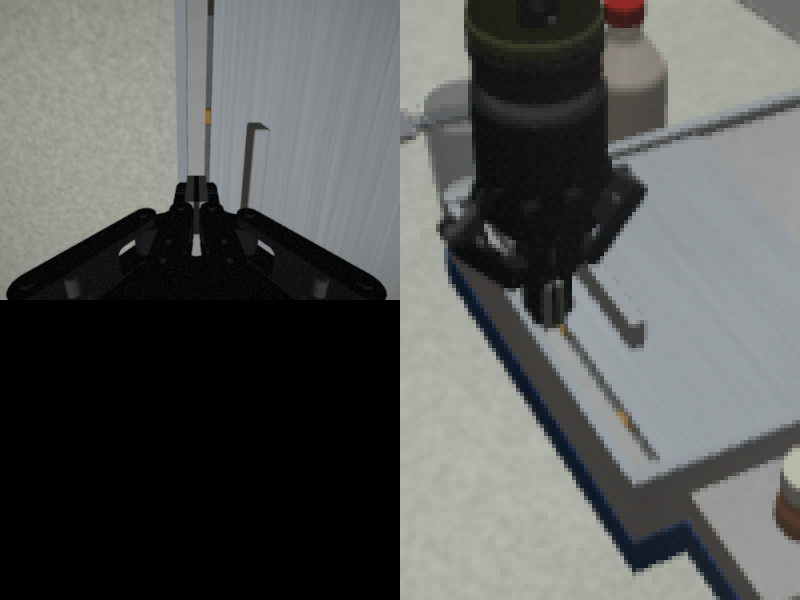

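The shut fingertips stand in front of the bar's middle, just above the front ridge. Next I push along tool +y.

```bash
python3 -m handwheel '[{"offset":[0,0.008,0],"dr":[0,0,0]},{"offset":[0,0.008,0],"dr":[0,0,0]},{"offset":[0,0.008,0],"dr":[0,0,0]},{"offset":[0,0.008,0],"dr":[0,0,0]},{"offset":[0,0.008,0],"dr":[0,0,0]},{"offset":[0,0.008,0],"dr":[0,0,0]},{"offset":[0,0.008,0],"dr":[0,0,0]},{"offset":[0,0.008,0],"dr":[0,0,0]}]'
python3 -m handwheel '[{"offset":[0,0.008,0],"dr":[0,0,0]},{"offset":[0,0.008,0],"dr":[0,0,0]},{"offset":[0,0.008,0],"dr":[0,0,0]},{"offset":[0,0.008,0],"dr":[0,0,0]},{"offset":[0,0.008,0],"dr":[0,0,0]},{"offset":[0,0.008,0],"dr":[0,0,0]},{"offset":[0,0.008,0],"dr":[0,0,0]},{"offset":[0,0.008,0],"dr":[0,0,0]}]'
python3 - <<'E'
from h import *
snap('side','side2');snap('wrist','wrist2')
W=np.zeros((600,800,3),np.uint8)
W[:300,:400]=cv2.resize(cv2.imread('pics/wrist2.png'),(400,300));s=cv2.imread('pics/side2.png')
W[:400,400:]=cv2.resize(s[100:300,190:390],(400,400),interpolation=3)
cv2.imwrite('pics/c2.png',W)
E
```

```text
clock: 2.25
tool_pos: [0.5199, 0.0412, 0.2546]
orientation: [-2.388, -2.04, 0.001]
ft_force: [-4.2, 0.9, 3.7]
width: 0.0001
grasp_force: 2.4
clock: 2.92
tool_pos: [0.5834, 0.0312, 0.2547]
orientation: [2.389, 2.04, 0.0]
ft_force: [-3.4, 1.0, 2.3]
width: -0.0
grasp_force: 2.1
```

View pics/c2.png

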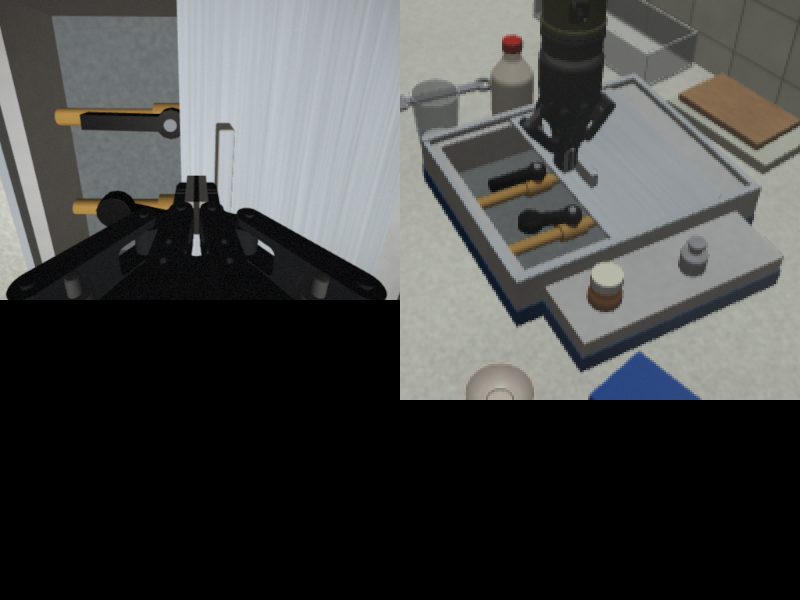

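The cover slides straight with about 4 N. The disc handle is the right-hand one (y = -55): its disc is at (530,218) in the composite. I continue to the stop.

```bash
python3 -m handwheel '[{"offset":[0,0.008,0],"dr":[0,0,0]},{"offset":[0,0.008,0],"dr":[0,0,0]},{"offset":[0,0.008,0],"dr":[0,0,0]},{"offset":[0,0.006,0],"dr":[0,0,0]},{"offset":[0,0.003,0],"dr":[0,0,0]},{"offset":[0,0.002,0],"dr":[0,0,0]},{"offset":[0,0.002,0],"dr":[0,0,0]},{"offset":[0,0.002,0],"dr":[0,0,0]}]'
python3 -m handwheel '[{"offset":[0,0.002,0],"dr":[0,0,0]},{"offset":[0,0.002,0],"dr":[0,0,0]},{"offset":[0,0.001,0],"dr":[0,0,0]},{"offset":[0,0.001,0],"dr":[0,0,0]},{"offset":[0,0.001,0],"dr":[0,0,0]},{"offset":[0,0.001,0],"dr":[0,0,0]},{"offset":[0,0.001,0],"dr":[0,0,0]},{"offset":[0,0,0],"dr":[0,0,0]}]'
```

```text
clock: 3.68
tool_pos: [0.6209, 0.0253, 0.2546]
orientation: [-2.388, -2.04, 0.001]
ft_force: [-3.3, -0.4, 0.4]
width: -0.0001
grasp_force: 1.5
clock: 4.35
tool_pos: [0.625, 0.0251, 0.2546]
orientation: [-2.379, -2.035, 0.012]
ft_force: [-17.2, 5.1, 13.4]
width: 0.0002
grasp_force: 9.4
```

```bash
python3 -m handwheel '[{"offset":[0,-0.007,0],"dr":[0,0,0]},{"offset":[0,-0.012,0],"dr":[0,0,0]},{"offset":[0,-0.012,-0.025],"dr":[0,0,0]},{"offset":[0,-0.012,-0.025],"dr":[0,0,0]},{"offset":[0,-0.012,-0.025],"dr":[0,0,0]},{"offset":[0,-0.012,-0.025],"dr":[0,0,0]},{"offset":[0,-0.012,-0.025],"dr":[0,0,0]},{"offset":[0,-0.012,-0.02],"dr":[0,0,0]}]'
python3 - <<'E'
from h import *
env.snapshot('wrist');s=snap('wrist','wrist3')
snap('side','side3');snap('scene','scene3')
W=np.zeros((600,800,3),np.uint8)
W[:384,:512]=s['color'];a=cv2.imread('pics/side3.png')
W[:,512:]=cv2.resize(a[120:270,228:300],(288,600),interpolation=3)
W[384:,:512]=cv2.resize(cv2.imread('pics/scene3.png')[150:258,120:376],(512,216))
cv2.imwrite('pics/c3.png',W);print(env.get_state()['tool_pos'],env.get_state()['ft_force'])
E
```

```text
clock: 5.02
tool_pos: [0.5408, 0.0381, 0.4023]
orientation: [2.386, 2.038, 0.006]
ft_force: [-0.1, -0.3, 0.1]
width: 0.0001
grasp_force: 0.0
[0.54095451 0.03808722 0.40056373] [-0.00742809 -0.30089204 -0.37366481]
```

View pics/c3.png

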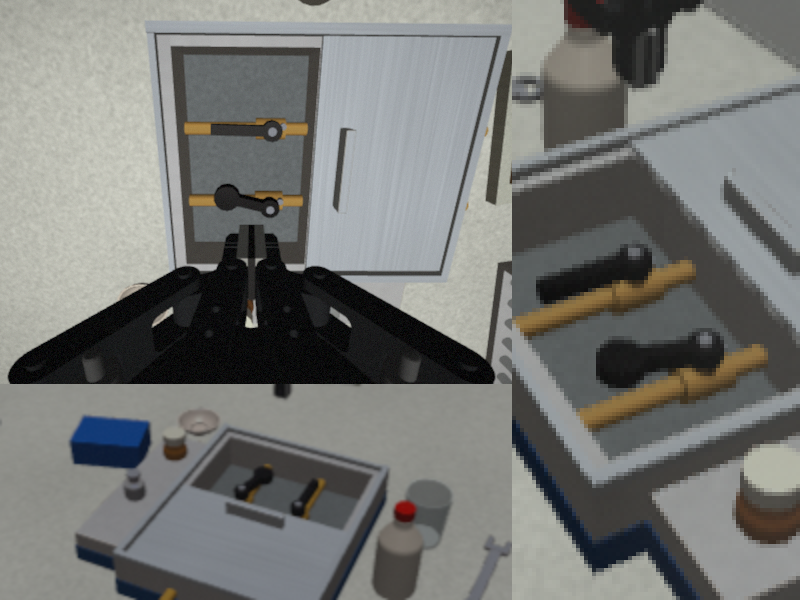

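The cover is fully back and the well open. Disc centre is at wrist (226,197) and side (254.5,210); its axis cap is at wrist (270,208) and side (276.8,206.5). The plain handle's axis cap is at wrist (272,131).

```bash
python3 - <<'E'
from h import *
D=tri([('wrist3',226,197),('side3',254.5,209)]);A=tri([('wrist3',270,208),('side3',276.8,206)])
P=tri([('wrist3',272,131),('side3',228+(640-512)/4,120+262/4)])
print('disc',D,'axis',A,'plain axis',P)
print(atz('wrist3',226,197,.058),atz('wrist3',270,208,.062),atz('wrist3',272,131,.062),atz('side3',254.5,210,.058))
th=-.158;ex=np.array([np.cos(th),np.sin(th)]);ey=np.array([-ex[1],ex[0]])
# box origin from bar front at stop: tcp at contact
A=atz('wrist3',270,208,.062)[:2];P=atz('wrist3',272,131,.062)[:2];D=atz('wrist3',226,197,.058)[:2]
print('axes sep in box',(P-A)@ex,(P-A)@ey,'disc-axis',(D-A)@ex,(D-A)@ey,'angle',np.arctan2((D-A)@ey,-(D-A)@ex))
o=A-.03*ex+.055*ey;o2=P-.03*ex-.04*ey;print('origin',o,o2)
t=env.get_state();T=t['tool_pos'][:2];print('tcp rel axis in box',(T-A)@ex,(T-A)@ey, 'yaw',R.from_rotvec(t['orientation']).as_matrix())
B=atz('wrist3',341,130,.097),atz('wrist3',335,207,.097);print('bar front',[( (b[:2]-o)@ex,(b[:2]-o)@ey) for b in B])
for q in [(183,55),(308,55),(195,241),(300,241)]: p=atz('wrist3',*q,.012)[:2];print('floor corner',(p-o)@ex,(p-o)@ey)
E
```

```text
disc [0.50589225 0.00461243 0.05588024] axis [ 0.55787026 -0.01918605  0.05491251] plain axis [0.57401965 0.07317057 0.05051414]
[0.5061336  0.00539113 0.058     ] [ 0.5569473  -0.01567486  0.062     ] [0.57158497 0.0757285  0.062     ] [5.02505951e-01 5.19663408e-05 5.80000000e-02]
axes sep in box 7.362049054261688e-05 0.09256797780458122 disc-axis -0.05349535562034297 0.01280838388760012 angle 0.23500579388640278
origin [0.53597487 0.04336036] [0.53566491 0.04094705]
tcp rel axis in box -0.024252691791908493 0.05057605819938949 yaw [[ 1.56385208e-01  9.87686437e-01  4.37831495e-03]
 [ 9.87695985e-01 -1.56386135e-01 -1.32058862e-04]
 [ 5.54275006e-04  4.34509615e-03 -9.99990406e-01]]
bar front [(np.float64(0.09560784508137331), np.float64(0.04266958529462107)), (np.float64(0.09741072770132139), np.float64(-0.03952808107110363))]
floor corner -0.07428097485101469 0.1212424478894932
floor corner 0.07511366082246551 0.12181102546619695
floor corner -0.07453232769625508 -0.1275044302617824
floor corner 0.07953942509387628 -0.1278525884326931
```

```bash
python3 -m handwheel '[{"offset":[-0.0105,-0.0045,0.011],"dr":[0,0,0]},{"offset":[-0.0105,-0.0045,0.011],"dr":[0,0,0]},{"offset":[-0.0105,-0.0045,0.011],"dr":[0,0,0]},{"offset":[-0.0105,-0.0045,0.011],"dr":[0,0,0]},{"offset":[-0.0105,-0.0045,0.011],"dr":[0,0,0]},{"offset":[-0.0105,-0.0045,0.011],"dr":[0,0,0]},{"offset":[-0.0105,-0.0045,0.011],"dr":[0,0,0]},{"offset":[-0.0105,-0.0045,0.011],"dr":[0,0,0]}]'
python3 -m handwheel '[{"offset":[0,0,0.0155],"dr":[0,0,0]},{"offset":[0,0,0.0155],"dr":[0,0,0]},{"offset":[0,0,0.0155],"dr":[0,0,0]},{"offset":[0,0,0.0155],"dr":[0,0,0]},{"offset":[0,0,0.0155],"dr":[0,0,0]},{"offset":[0,0,0.0145],"dr":[0,0,0]},{"offset":[0,0,0],"dr":[0,0,0]},{"offset":[0,0,0],"dr":[0,0,0]}]'
cat >> h.py <<'E'
def rel():
    th=-.158;ex=np.array([np.cos(th),np.sin(th)]);ey=np.array([-ex[1],ex[0]])
    s=env.get_state();d=s['tool_pos'][:2]-(np.array([.55695,-.01567])-.0015*ey)
    print('rel axis',d@ex,d@ey,'tip z',s['tool_pos'][2]-.1734,'f',s['ft_force'])
E
python3 - <<'E'
from h import *
rel();s=snap('wrist','wrist4')['color'];a=snap('side','side4')['color']
W=np.zeros((600,800,3),np.uint8)
W[:300,:400]=cv2.resize(s,(400,300))
W[:,400:]=cv2.resize(a[120:270,220:320],(400,600),interpolation=3)
cv2.imwrite('pics/c4.png',W)
E
```

```text
clock: 5.88
tool_pos: [0.4914, -0.0399, 0.3095]
orientation: [-2.389, -2.04, 0.002]
ft_force: [0.8, -0.7, -0.3]
width: 0.0002
grasp_force: 0.0
clock: 6.55
tool_pos: [0.4909, -0.0393, 0.218]
orientation: [-2.387, -2.039, 0.004]
ft_force: [-0.1, 0.1, -0.1]
width: 0.0001
grasp_force: 0.0
rel axis -0.061500009604237973 -0.03225598463379052 tip z 0.04461600734858756 f [-0.13962765  0.14365368 -0.12644481]
```

View pics/c4.png

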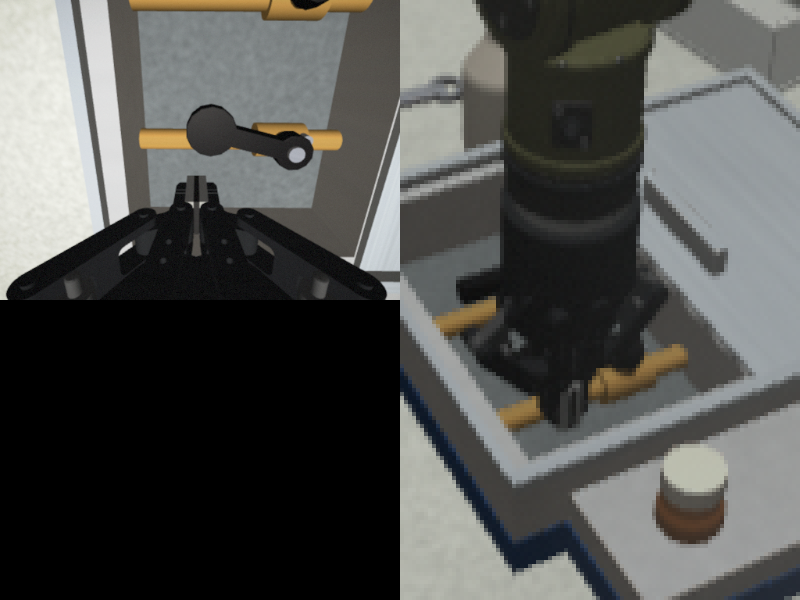

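The tips are down in the well, to the right of the disc (wrist view disc (212,130), tips (197,185)), and touch nothing. I start the sweep.

```bash
python3 -m handwheel '[{"offset":[0.0095,0.001,0],"dr":[0,0,0]},{"offset":[0.009,0.001,0],"dr":[0,0,0]},{"offset":[0.008,0,0],"dr":[0,0,0]},{"offset":[0.008,-0.0005,0],"dr":[0,0,0]},{"offset":[0.009,0.0015,0],"dr":[0,0,0]},{"offset":[0.009,0.002,0],"dr":[0,0,0]},{"offset":[0.008,0.004,0],"dr":[0,0,0]},{"offset":[0.008,0.0045,0],"dr":[0,0,0]}]'
python3 - <<'E'
from h import *
rel();s=snap('wrist','wrist5')['color'];a=snap('side','side5')['color']
W=np.zeros((600,800,3),np.uint8)
W[:300,:400]=cv2.resize(s,(400,300))
W[:,400:]=cv2.resize(a[120:270,220:320],(400,600),interpolation=3)
cv2.imwrite('pics/c5.png',W)
E
```

```text
clock: 7.32
tool_pos: [0.5152, 0.0273, 0.2195]
orientation: [-2.387, -2.04, 0.002]
ft_force: [-2.3, -3.2, 0.2]
width: -0.0004
grasp_force: 1.4
rel axis -0.04804219105828471 0.03738219587388981 tip z 0.046110011146385604 f [-2.25155181 -3.19533129  0.15325374]
```

View pics/c5.png

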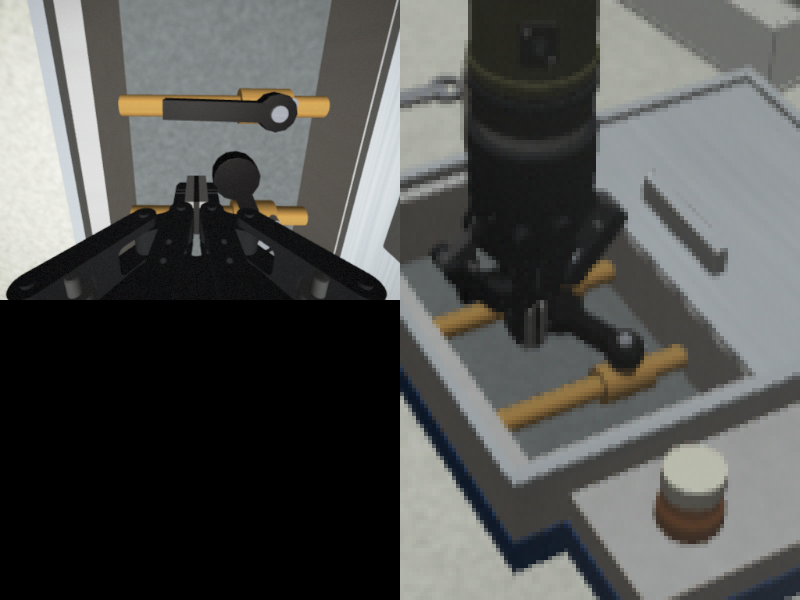

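The handle is at about 1.15 rad, with the tips against the disc and the plain handle untouched. I continue mostly along +x.

```bash
python3 -m handwheel '[{"offset":[0.006,0.004,0],"dr":[0,0,0]},{"offset":[0.004,0.005,0],"dr":[0,0,0]},{"offset":[0.003,0.005,0],"dr":[0,0,0]},{"offset":[0,0.004,0],"dr":[0,0,0]},{"offset":[0,0.002,0],"dr":[0,0,0]},{"offset":[0,0.001,0],"dr":[0,0,0]},{"offset":[0,0.001,0],"dr":[0,0,0]},{"offset":[0,0,0],"dr":[0,0,0]}]'
python3 -c "
from h import *
rel()"
```

```text
clock: 8.08
tool_pos: [0.5379, 0.0366, 0.2192]
orientation: [-2.383, -2.037, 0.001]
ft_force: [-6.2, 5.8, 1.5]
width: 0.0
grasp_force: 3.3
rel axis -0.027004259046782504 0.050121202911193874 tip z 0.04579573611097096 f [-6.16064517  5.83711972  1.51794236]
```

```bash
python3 -m handwheel '[{"offset":[0,0.001,0],"dr":[0,0,0]},{"offset":[0,0.001,0],"dr":[0,0,0]},{"offset":[0,0.001,0],"dr":[0,0,0]},{"offset":[0,0.001,0],"dr":[0,0,0]},{"offset":[0,0,0],"dr":[0,0,0]},{"offset":[0,0,0],"dr":[0,0,0]},{"offset":[0,0,0],"dr":[0,0,0]},{"offset":[0,0,0],"dr":[0,0,0]}]'
python3 - <<'E'
from h import *
rel();s=snap('wrist','wrist6')['color'];a=snap('side','side6')['color']
W=np.zeros((600,800,3),np.uint8)
W[:300,:400]=cv2.resize(s,(400,300))
W[:,400:]=cv2.resize(a[120:270,220:320],(400,600),interpolation=3)
cv2.imwrite('pics/c6.png',W)
E
```

```text
clock: 8.75
tool_pos: [0.5393, 0.0364, 0.2189]
orientation: [-2.379, -2.035, 0.006]
ft_force: [-11.5, 7.2, 6.4]
width: 0.0
grasp_force: 6.5
rel axis -0.02556610666549365 0.05010384628029719 tip z 0.04549462133038226 f [-11.54222983   7.16859682   6.4085282 ]
```

View pics/c6.png

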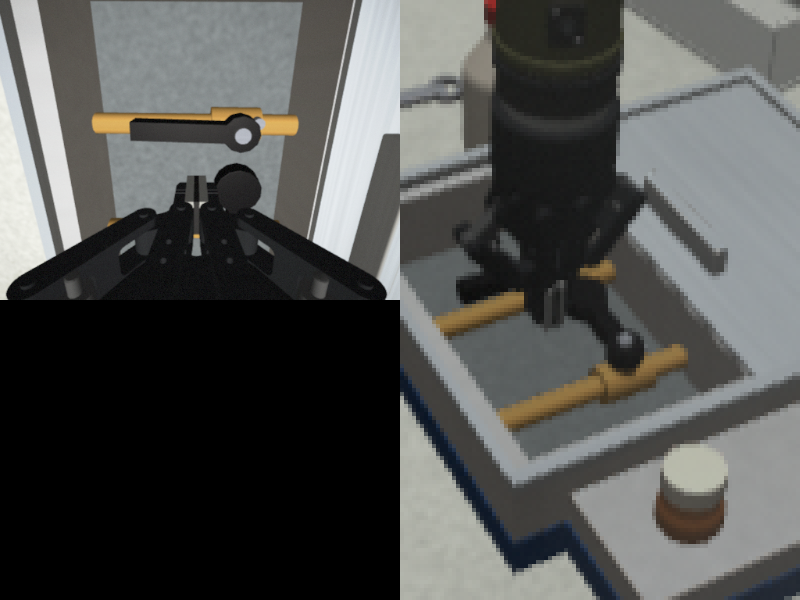

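At the stop: the force has risen to 11 N, and the disc lies level with the axes. I back off, go up and check.

```bash
python3 -m handwheel '[{"offset":[0,-0.006,0],"dr":[0,0,0]},{"offset":[0,-0.008,0],"dr":[0,0,0]},{"offset":[0,-0.004,-0.02],"dr":[0,0,0]},{"offset":[0,0,-0.03],"dr":[0,0,0]},{"offset":[0,0,-0.03],"dr":[0,0,0]},{"offset":[0,0,-0.03],"dr":[0,0,0]},{"offset":[0,0,-0.03],"dr":[0,0,0]},{"offset":[0,0,-0.03],"dr":[0,0,0]}]'
python3 -m handwheel '[{"offset":[0.01,0,-0.002],"dr":[0,0,0]},{"offset":[0.01,0,-0.002],"dr":[0,0,0]},{"offset":[0.005,0,-0.002],"dr":[0,0,0]},{"offset":[0,0,0],"dr":[0,0,0]},{"offset":[0,0,0],"dr":[0,0,0]},{"offset":[0,0,0],"dr":[0,0,0]},{"offset":[0,0,0],"dr":[0,0,0]},{"offset":[0,0,0],"dr":[0,0,0]}]'
python3 - <<'E'
from h import *
rel();s=snap('wrist','wrist7')['color'];a=snap('side','side7')['color'];c=snap('scene','scene7')['color']
W=np.zeros((600,800,3),np.uint8)
W[:384,:512]=s;W[:432,512:]=cv2.resize(a[120:270,210:310],(288,432),interpolation=3)
W[384:,:512]=cv2.resize(c[150:258,120:376],(512,216))
cv2.imwrite('pics/c7.png',W)
E
```

```text
clock: 9.52
tool_pos: [0.5259, 0.0376, 0.3919]
orientation: [2.388, 2.038, 0.004]
ft_force: [0.3, 0.6, 0.1]
width: -0.0
grasp_force: 0.0
clock: 10.18
tool_pos: [0.5292, 0.0624, 0.395]
orientation: [-2.389, -2.039, 0.002]
ft_force: [0.0, 0.3, -0.4]
width: -0.0
grasp_force: 0.0
rel axis -0.0397217020380945 0.07417743562826933 tip z 0.2215778970821337 f [ 0.04498632  0.32087934 -0.41673821]
```

View pics/c7.png

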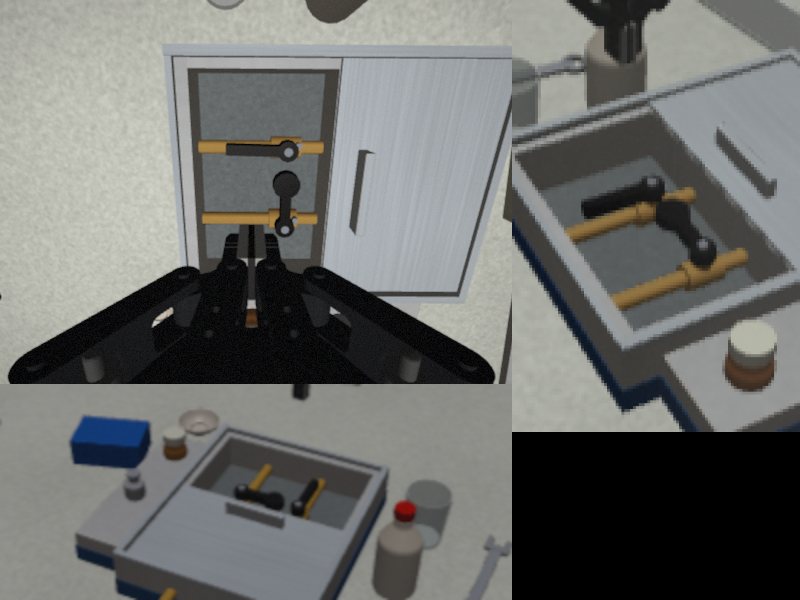

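The disc handle lies across its pipe: the disc at (286,185) is in line with both axis caps, (285,228) and (288,152). The plain handle has the same slope as before. The cover is still fully back and everything else is in place.

```bash
python3 -c "
from rig import env
print(env.finish_job())"
```

```text
the job is handed in; nothing more can be done
None
```

I pushed the cover fully back to its rear stop, then pushed the disc handle clockwise to its stop so it lies across its pipe; in the last pictures the plain handle and the other things looked unmoved, and I handed the job in at about 10 s.

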